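# Unlock a child-resistant jar cap and nest it in its cap dish

## Robot

A 7-joint arm with a two-finger parallel gripper is mounted at the origin on the work surface. World frame = base frame: x ahead of the robot, y to its left, z up, the work surface at z = 0. Lengths are in mm, angles in rad, forces in N, time in s.
With the tool pointing down it reaches from about 400 to 875 mm from the base axis. Payload 4.4 kg.
Tool frame: the origin (TCP) lies at the very end of the fingers, on their centre line; the grasp point (between the pads) lies 19 mm behind it; y points along the fingers, z is the direction in which the jaws open and shut, and the axes are right-handed (so a half turn about y gives the same grasp; the last joint's range is limited). The gripper opens to 85 mm and grips with 20 to 120 N. Pads are 22 mm wide; open, the fingers measure 114 mm over their backs; the gripper's body (76 mm by 85 mm) begins 54 mm behind the grasp point. The pads swing forward as they close: fully open they stand 13 mm farther back than shut.
Start: joints at [-1.34, 0.628, 0.038, 1.517, -0.027, 0.996, -0.02], TCP at [190.076, 621.602, 231.313] pointing down, gripper open.
Joint ranges: [-3.06, 3.06], [-0.37, 2.12], [-1.25, 1.32], [0.18, 2.47], [-1.1, 4.24], [0.23, 1.98], [-2.94, 2.94]. Speed limits (rad/s): [2.57, 2.57, 3.14, 3.14, 3.14, 3.14, 3.14].

## Interface

Orientations are given as [roll, pitch, yaw] about the fixed x, y, z axes, in that order (R = Rz(yaw) Ry(pitch) Rx(roll)).
In Python, from cell import ctrl, imaging, finish_job gives the robot as it stands.
- The arm moves only by the shell command python3 -m inch 'ROWS'. ROWS is JSON, one flat list of numbers, 7 for each row, row after row: the opening, from 0 (shut) to 1 (fully open), then the shift along the tool's x, y, z in cm, then the turn, a rotation vector about the tool's x, y, z in degrees. A call has 1 to 12 rows; each row is the pose to reach, as a shift and turn from the pose commanded when the call began, along the tool's axes at that moment; what a row does not reach only later rows make up. A row lasts 1/10 s, in which the tool goes at most 50 mm and 8.59 degrees, less where a joint would pass 70% of its speed; a pose out of reach is approached as far as the arm can. A call with a gripper value outside its range is refused whole. The fingers move at their own pace and stop on an object; the grip force is fixed at half the most. Time passes only in rows, so rows that repeat a pose let the fingers close. It gives the time, the measured TCP pose, the force and the opening at its end, in the units of the state.
- ctrl.read_state(): the state, without advancing time (a new reading comes with each control period).
- imaging.get_image(name): name is "scene" or "top" or "wrist"; returns a dict with "img" (384x512x3 uint8, red, green, blue), "fx", "fy", "cx", "cy" (pixels), "R" (3x3) and "t" (3): a world point X has camera coordinates R X + t. Camera axes: x right, y down, z forward; pixel columns grow to the right and rows downward; lengths in mm; the calibration is good to about 2 mm. A picture is of the moment at which its call begins. There is no depth.
- finish_job(): hands the job in, once; it reports no verdict.
The state is a dict: "clock": time; "qpos": joint angles; "qd": joint speeds; "tau": joint torques, N m; "eef_pos": TCP position; "tool_rot": TCP orientation; "force": force on the tool from outside, world axes, zero at the start; "torque": the same for the moment, N m; "width": finger opening in mm.
Only numpy, scipy, OpenCV 4.12 (cv2) and the standard library are available. Lean on these libraries where they do the work, as an engineer would, in place of code of your own. Each camera call takes 0.05 s, during which the arm holds its last target.

## Task

Open the clamped amber jar: push its red two-eared child-resistant cap down and keep it pushed down while you turn it anticlockwise (seen from above) past its catch, never forcing it round unpressed, then lift it off. Turn the cap until its outline matches the blue cap dish and lay it in there, right way up and fully down, then let go. Leave the wash bottle, the small reagent bottle and the beaker standing where they are.

Things in the scene. Friction and masses are not known exactly. Their poses are not given: they have to be found in the camera images.
- jar: Amber jar, 96 mm across, shoulder 140 mm high, white neck; origin on its axis at table height, z up. Clamped immovably (it cannot move or turn) in a holder with a steel base plate 130 x 130 x 14 mm and a blue band. Locked, the cap's ears lie along the jar's x axis (within 3 degrees), dot on the +x side.
- jar_mouth (a point): Centre of the neck's rim, 167 mm above the table, axes as the jar's. Three lugs in the cap sit in notches under the neck's flanges. Push the cap down over 5 mm (7 to 8 is good, hard stop at 10) and keep it down while turning anticlockwise from above. Past 47 degrees it is free; it lifts straight off between 50 and 85 (67 is best); a stop at about 88. Clockwise is blocked.
- plug (a joint): Sprung grey plug in the jar's mouth that pushes the cap up into its notches, m: 0 with the cap locked, -0.010 pushed fully down, +0.004 with the cap off. The push needed is 5.6 N at 0 and grows by 0.7 N per mm, about 11 N at 7.5 mm down.
- cap_center (a point): Centre of the loose red cap (about 150 g) on its axis, 30 mm above its skirt's lower edge; locked, 183 mm above the table. Round skirt 68 mm across, 29 mm high; on top a round ribbed grip 40 mm across and 30 mm high (29 to 59 mm above the lower edge), to be pinched from above in any direction; it slips in the fingers if forced. 2 mm of sideways play on the neck. z up.
- cap_dot (a point): White dot on top of the cap's ear on the +x side, 41 mm from the axis, 29 mm above the skirt's lower edge; shows how far the cap is turned. Two ears 16 mm wide stand out of the skirt along the cap's x axis, both ways, to 50 mm from its axis, from 6 to 29 mm above the lower edge: from above the cap is a disc with two ears, 100 mm tip to tip.
- dish_floor (a point): Centre of the inner floor of the blue cap dish, 6 mm above the table; loose, 0.5 kg. Round bowl 78 mm inside with two slots 28 mm wide along its x axis, both ways, to 58 mm from the centre; walls 4 mm, rim 22 mm above the floor. Nested, either way round, the skirt stands on the floor (cap_center 30 mm above this point), ears in the slots; turned wrongly, the ears land on the rim.
- wash_center (a point): Bystander: white wash bottle with red top and spout, 68 mm across, 190 mm high, loose; point on its axis 90 mm above its underside.
- reagent_center (a point): Bystander: small amber bottle with black cap, 60 mm across, 130 mm high, loose; point at its centre.
- beaker_center (a point): Bystander: glass beaker, 72 mm across, 85 mm high, loose; point at its centre.
Mind the look-alikes: they are no part of the job. There is more than one size of the part that bears cap_center; the job needs the middle-sized.

How it is judged (in metres and radians):
On the way, in this order (a step that is already met when the one before it is completed fails the run):
1. the cap is held pressed down (at least 4.5 mm) while it turns through the catch (17 to 42 degrees) (value of joint plug below -0.0045 m and y of cap_dot in the frame of jar_mouth between 0.012 and 0.0275 m and x of cap_dot in the frame of jar_mouth above 0 m and horizontal distance between cap_center and jar_mouth below 0.008 m).
2. the cap, still on the neck, has been turned anticlockwise past its catch (more than about 47 degrees) (y of cap_dot in the frame of jar_mouth above 0.03 m and x of cap_dot in the frame of jar_mouth above -0.01 m and z of cap_center in the frame of jar_mouth below 0.026 m and horizontal distance between cap_center and jar_mouth below 0.008 m), for 0.1 s.
3. the cap is lifted clear of the neck (z of cap_center in the frame of jar_mouth above 0.035 m), for 0.1 s.
At the end, for the whole second after the job is handed in: The cap lies in the dish, right way up (within 0.10 rad), fully down on the floor (centre 25 to 34 mm above it), within 10 mm of the dish's centre, its ears in the slots (within 0.30 rad), at rest; the dish stands level on the table (horizontal distance between cap_center and dish_floor below 0.01 m and z of cap_center in the frame of dish_floor between 0.025 and 0.034 m and angle between cap_center's own z axis and vertical below 0.1 rad and angle between dish_floor's own z axis and vertical below 0.05 rad and height (world z) of dish_floor below 0.01 m and angle between the x axis of cap_center and the x axis of dish_floor, either way round below 0.3 rad and linear speed of cap below 0.02 m/s); the robot touches nothing.
It fails at once if a bystander (wash bottle, reagent bottle or beaker) is moved by more than 25 mm or tipped (distance of any of wash_center, reagent_center, beaker_center from where it was at the start of the episode above 0.025 m).
It fails at once if the cap is forced round through its catch (21 to 39 degrees) without being pressed down by 3 mm (value of joint plug above -0.003 m and y of cap_dot in the frame of jar_mouth between 0.015 and 0.026 m and x of cap_dot in the frame of jar_mouth above 0 m and z of cap_center in the frame of jar_mouth below 0.024 m and horizontal distance between cap_center and jar_mouth below 0.008 m).
It also fails if it takes over 45 s, if anything falls off the work surface, if the arm or the gripper's body presses on something with over 40 N, if the wrist force passes 120 N, or if a joint passes its speed limit or range.

## Working session

There is one attempt and no reset: what is moved stays moved. The work goes in short steps, Python scripts to look and compute and a shell command to move; the robot and the scene stay as the last step left them, time stands still between calls to the robot, and variables do not carry over. Pictures are saved under pics/ and viewed, and the job is handed in when it is done.

```bash
ls; mkdir -p pics
python3 - <<'E'
from cell import ctrl, imaging
import cv2
print(ctrl.read_state())
for n in ("scene","top","wrist"):
    d=imaging.get_image(n)
    cv2.imwrite(f"pics/{n}0.png",d["img"][:,:,::-1])
    print(n,d["fx"],d["fy"],d["cx"],d["cy"],d["R"],d["t"])
E
```

```text
pics
{'clock': 0.0, 'qpos': array([-1.33980818,  0.62938745,  0.03840075,  1.5183984 , -0.0269921 ,
        0.99625659, -0.02001291]), 'qd': array([ 1.32056042e-05, -5.87264576e-04,  9.15756619e-04,  1.69048913e-03,
        1.48613452e-03,  1.05903334e-03, -1.92079152e-05]), 'tau': array([ 2.75262491e-04, -5.63396215e+01,  1.22662023e+00, -1.93449533e+01,
        1.11411445e-02,  1.03152022e-02, -5.31701275e-06]), 'eef_pos': array([189.85991338, 620.99214541, 230.35181745]), 'tool_rot': array([-1.57272930e+00, -1.05363025e-05, -2.96764104e-01]), 'force': array([-0.36045617, -0.46207355, -0.88450636]), 'torque': array([-0.03705157, -0.00561412, -0.01237094]), 'width': 85.52437095687166}
scene 348.94244613081423 348.94244613081423 250.50827001585176 192.3150349782492 [[ 0.8900207   0.4557792  -0.01133475]
 [ 0.25868937 -0.52531403 -0.81063246]
 [-0.37542372  0.71854749 -0.58544559]] [-552.07223631  -46.14369839 1330.41582265]
top 358.31925255633354 358.31925255633354 252.74490010121303 195.39559711014977 [[-0.01006307 -0.99994369  0.0033691 ]
 [-0.99127865  0.00953302 -0.13143731]
 [ 0.13139779 -0.00466238 -0.99131876]] [  23.16576528  647.81419365 1071.20203945]
wrist 287.90845386671356 287.90845386671356 254.76925634737702 190.5778884172716 [[ 0.29317471  0.95605674 -0.00202612]
 [ 0.91412457 -0.2796942   0.2935088 ]
 [ 0.28004437 -0.08790149 -0.95595422]] [-647.75138444  -38.47310996  379.91841175]
```

View pics/scene0.png

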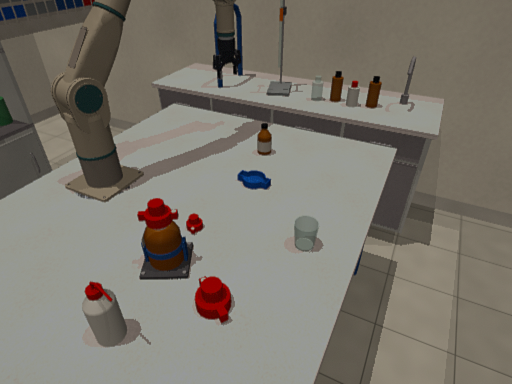

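View pics/top0.png

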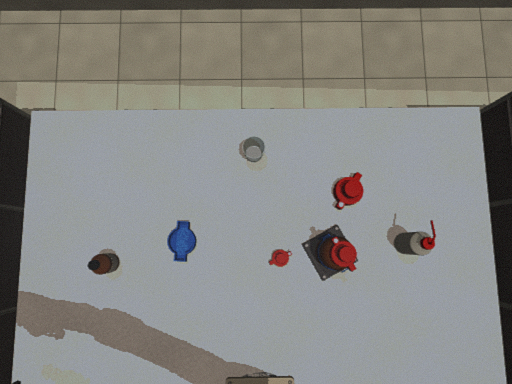

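View pics/wrist0.png

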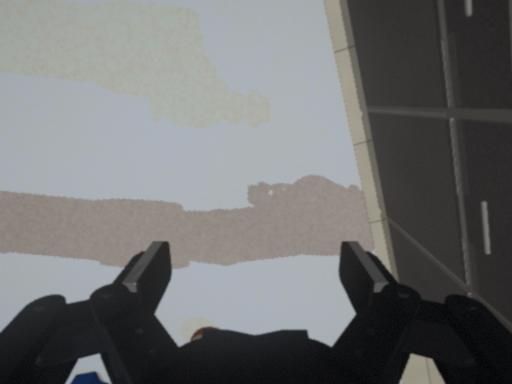

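The top view shows the jar with its cap at about (343,254), the dish at (182,240), the small look-alike cap at (280,258) and the large one at (349,190). The wash bottle is at (420,243), the reagent bottle at (104,262) and the beaker at (254,149). Next I'll measure these.

```bash
cat > h.py <<'E'
import numpy as np, cv2
from cell import ctrl, imaging
def ray(d,u,v,z):
    R=np.array(d["R"]);t=np.array(d["t"]);c=-R.T@t
    r=R.T@np.array([(u-d["cx"])/d["fx"],(v-d["cy"])/d["fy"],1.])
    return c+r*(z-c[2])/r[2]
def proj(d,X):
    p=np.array(d["R"])@np.array(X,float)+np.array(d["t"])
    return d["fx"]*p[0]/p[2]+d["cx"],d["fy"]*p[1]/p[2]+d["cy"]
def masks(img):
    hsv=cv2.cvtColor(img,cv2.COLOR_RGB2HSV);h,s,v=cv2.split(hsv)
    red=((h<5)|(h>174))&(s>170)&(v>90)
    blue=(h>100)&(h<130)&(s>150)&(v>40)
    return red.astype(np.uint8),blue.astype(np.uint8)
E
python3 - <<'E'
from h import *
for n in("top","scene"):
    d=imaging.get_image(n);im=d["img"]
    for nm,m in zip("rb",masks(im)):
        k,l,s,c=cv2.connectedComponentsWithStats(m)
        for i in range(1,k):
            if s[i][4]>40: print(n,nm,s[i],c[i].round(1))
    if n=="top":
        a=im[170:290,260:380,::-1]; b=im[205:275,150:220,::-1]
        a=cv2.resize(a,(600,600),interpolation=cv2.INTER_CUBIC)
        cv2.imwrite("pics/t1.png",a); cv2.imwrite("pics/t2.png",cv2.resize(b,(560,560),interpolation=cv2.INTER_CUBIC))
    else:
        cv2.imwrite("pics/s1.png",cv2.resize(im[190:290,110:210,::-1],(600,600),interpolation=cv2.INTER_CUBIC))
E
```

```text
top r [336 173  27  31 547] [349.9 189.2]
top r [423 221  12  28 119] [429.  240.4]
top r [331 241  25  30 484] [344.2 254.5]
top r [270 250  19  16 185] [279.9 258. ]
top b [168 221  27  40 665] [181.8 240.3]
scene r [148 198  15  11 121] [154.8 203.1]
scene r [138 205  39  23 244] [155.7 215. ]
scene r [187 214  15  17 122] [193.3 221.2]
scene r [195 277  36  40 818] [212.4 295.5]
scene r [ 85 282  27  19 202] [ 95.7 290.2]
scene b [56  0  9 10 65] [60.  4.]
scene b [66  0  8  8 51] [69.4  3.4]
scene b [ 14   5  12  12 102] [19.4 10.6]
scene b [  2   7  13  12 110] [ 7.9 12.4]
scene b [236   9   5  44 133] [238.7  29.6]
scene b [214  18   5  37  61] [215.9  37.6]
scene b [238  56   4  19  49] [239.9  67.2]
scene b [238 171  32  18 436] [253.7 179.2]
scene b [143 238  44  24 257] [167.3 252.5]
```

View pics/t1.png

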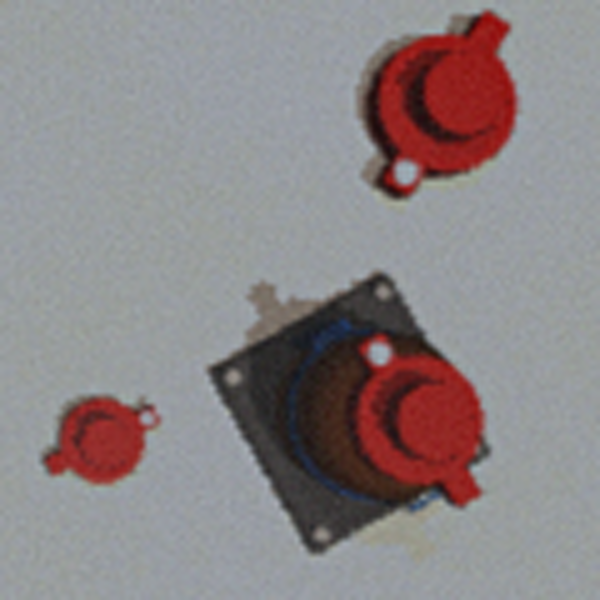

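View pics/t2.png

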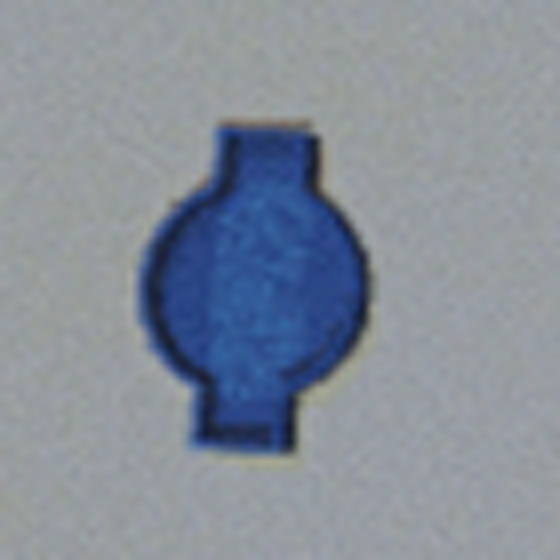

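View pics/s1.png

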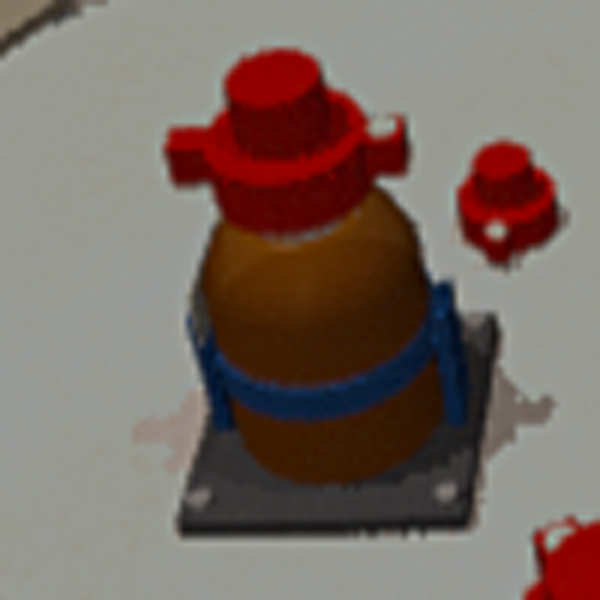

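The crops are clear: the cap's dot is at top (336,240.6) and scene (173.7,211). The dish slots run nearly along the image's vertical axis.

Run:
```python
from h import *
T=imaging.get_image("top");S=imaging.get_image("scene")
c=lambda u,v,k,u0,v0:((u+.5)/k-.5+u0,(v+.5)/k-.5+v0)
dt=c(380,353,5,260,170);g=c(440,418,5,260,170);tipfar=c(468,488,5,260,170)
ds=c(382,126,6,110,190);gs=c(275,78,6,110,190)
print("dot",ray(T,*dt,182),ray(S,*ds,182))
print("grip",ray(T,*g,212),ray(S,*gs,212))
print("fartip",ray(T,*tipfar,182))
# triangulate
def tri(a,b):
    A=[];B=[]
    for d,(u,v) in((T,a),(S,b)):
        R=np.array(d["R"]);t=np.array(d["t"])
        P=np.diag([1,1,1.])@np.c_[R,t];x=(u-d["cx"])/d["fx"];y=(v-d["cy"])/d["fy"]
        for r in(x*P[2]-P[0],y*P[2]-P[1]):A.append(r[:3]);B.append(-r[3])
    return np.linalg.lstsq(np.array(A),np.array(B),rcond=None)[0]
print("tri",tri(dt,ds),tri(g,gs))
for p in ((233,376),(383,291),(321,536)): print("bolt",ray(T,*c(*p,5,260,170),14))
# red blob on jar: rows
m,b=masks(T["img"])
l=cv2.connectedComponents(b)[1];ys,xs=np.where(l==l[240,182])
cn=cv2.findContours((l==l[240,182]).astype(np.uint8),0,2)[0][0]
print("dish minrect",cv2.minAreaRect(cn))
# dish outer: rim corners at z=28
for p in ((222,124),(312,126),(194,440),(294,449)): print("dish",ray(T,*c(*p,8,150,205),28)[:2])
pts=np.array([ray(T,*p[0],28)[:2] for p in cn],np.float32);r=cv2.minAreaRect(pts);print(r)
# others
print("wash",ray(T,433,243,190),"reag",ray(T,96,265,130),"beak",ray(T,254,146,85),"big",ray(T,352,188,55),"small",ray(T,281,257,35))
for nm,p in(("dotT",0),):pass
```

```text
dot [ 506.55125501 -202.91734866  182.        ] [ 508.31219544 -206.53728255  182.        ]
grip [ 472.82652661 -225.5530698   212.        ] [ 475.96351308 -228.94790937  212.        ]
fartip [ 435.14178869 -246.69727716  182.        ]
tri [ 506.24977975 -203.79196565  179.28364845] [ 472.8630419  -226.22439156  209.0759951 ]
bolt [ 494.03139399 -149.28951738   14.        ]
bolt [ 546.18458182 -245.53713741   14.        ]
bolt [ 395.2863195  -200.93007717   14.        ]
dish minrect ((181.60299682617188, 239.83258056640625), (26.925506591796875, 37.07989501953125), 31.607501983642578)
dish [574.60743367 252.80164567]
dish [573.48222149 217.71969387]
dish [453.27428443 261.42044626]
dish [449.47360155 222.96129373]
((513.6323852539062, 238.33241271972656), (84.13966369628906, 112.89657592773438), 58.48229217529297)
wash [ 496.55011207 -459.24101403  190.        ] reag [444.96081998 456.01536344 130.        ] beak [794.10863298  11.63932844  85.        ] big [ 666.45578714 -289.62527619   55.        ] small [457.9589513  -67.83179686  35.        ]
```

```bash
cat >> h.py <<'E'
def step(cmd,tgt):
    "cmd,tgt=(x,y,z,yaw deg), tool down -> row shift cm (tool axes), turn deg about y"
    y=np.radians(cmd[3]);dx,dy,dz=np.array(tgt[:3])-np.array(cmd[:3])
    s=[np.cos(y)*dx+np.sin(y)*dy,-dz,-np.sin(y)*dx+np.cos(y)*dy]
    print("shift cm",np.round(np.array(s)/10,2),"turn y",round(-(tgt[3]-cmd[3]),1))
def back(cmd,s,ty):
    y=np.radians(cmd[3]);s=np.array(s)*10
    return [round(v,2) for v in (cmd[0]+np.cos(y)*s[0]-np.sin(y)*s[2],cmd[1]+np.sin(y)*s[0]+np.cos(y)*s[2],cmd[2]-s[1],cmd[3]-ty)]
E
python3 - <<'E'
from h import *
c=(190.076,621.602,231.313,-17.0)
step(c,(470,150,320,-90))
E
```

```text
shift cm [ 40.56  -8.87 -36.92] turn y 73.0
```

```bash
python3 -m inch '[1,3,-1,-3,0,6,0, 1,7,-4,-6,0,13,0, 1,11,-6,-10,0,20,0, 1,15,-8,-13,0,27,0, 1,19,-9,-17,0,34,0, 1,23,-9,-20,0,41,0, 1,27,-9,-24,0,48,0, 1,31,-9,-28,0,55,0, 1,35,-9,-32,0,62,0, 1,38,-9,-35,0,68,0, 1,40.5,-9,-37,0,73,0, 1,40.5,-9,-37,0,73,0]'
```

```text
clock: 1.55
eef_pos: [471.1, 144.3, 321.9]
tool_rot: [-1.569, -0.002, -1.579]
force: [0.3, 0.5, 0.1]
width: 85.4
```

Run:
```python
from h import *
c=back((190.076,621.602,231.313,-17.0),(40.5,-9,-37),73);print(c)
step(c,(472.5,-225,290,-150))
```

```text
[np.float64(469.2), np.float64(149.36), np.float64(321.31), -90.0]
shift cm [37.44  3.13  0.33] turn y 60.0
```

```bash
python3 -m inch '[1,3,0,0,0,6,0, 1,7,0,0,0,12,0, 1,11,0,0,0,18,0, 1,15,0,0,0,25,0, 1,19,0,0,0,32,0, 1,23,0,0,0,39,0, 1,27,1,0.1,0,46,0, 1,31,2,0.2,0,52,0, 1,34.5,3,0.3,0,57,0, 1,37.4,3.1,0.3,0,60,0, 1,37.4,3.1,0.3,0,60,0, 1,37.4,3.1,0.3,0,60,0]'
python3 - <<'E'
from h import *
for n in("wrist","top","scene"):
    d=imaging.get_image(n);cv2.imwrite(f"pics/{n}1.png",d["img"][:,:,::-1])
    if n=="wrist":
        R=np.array(d["R"]);t=np.array(d["t"]);print(-R.T@t,R); print(proj(d,(472.5,-225,212)))
E
```

```text
clock: 2.75
eef_pos: [471.9, -224.9, 290.2]
tool_rot: [-1.571, -0.0, -2.619]
force: [0.3, 0.7, -0.4]
width: 85.5
[ 536.71967866 -188.88594415  432.83999483] [[ 4.98495497e-01 -8.66892231e-01  3.15402266e-04]
 [-8.29067961e-01 -4.76638763e-01  2.92338512e-01]
 [-2.53275652e-01 -1.45990922e-01 -9.56314851e-01]]
(np.float64(253.8094224894621), np.float64(197.8715325742847))
```

View pics/wrist1.png

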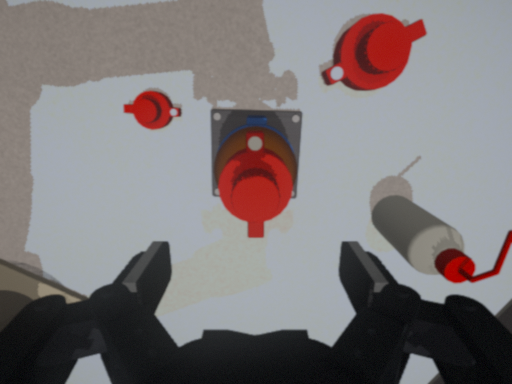

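View pics/scene1.png

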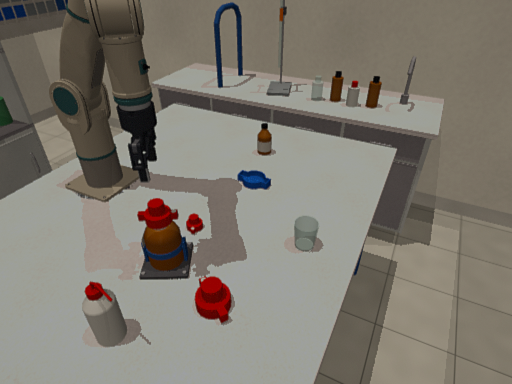

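Wrist view: the grip's top disc is centred near (256,187), the dot is at (255,143) and the far ear is at (256,232). The ears are in line with the image's vertical axis.

Run:
```python
from h import *
d=imaging.get_image("wrist")
cv2.imwrite("pics/w1c.png",cv2.resize(d["img"][110:250,190:320,::-1],(557,600),interpolation=cv2.INTER_CUBIC))
m,_=masks(d["img"]);k,l,s,c=cv2.connectedComponentsWithStats(m)
for i in range(1,k):
    if s[i][4]>100: print(s[i],c[i])
print(ray(d,255,143,182),ray(d,256,236,182),ray(d,256,187,212))
```

```text
[ 337   17   90   74 3943] [379.26477302  51.43951306]
[ 126   92   47   37 1078] [151.2096475  110.18923933]
[ 220  134   74  104 4265] [256.69589683 187.93083236]
[470 234  42  50 279] [496.39426523 264.04301075]
[444 258  31  26 569] [458.90333919 270.47275923]
[ 508.33107338 -203.94740635  182.        ] [ 432.13081329 -249.23716285  182.        ] [ 481.87665884 -220.18501523  212.        ]
```

View pics/w1c.png

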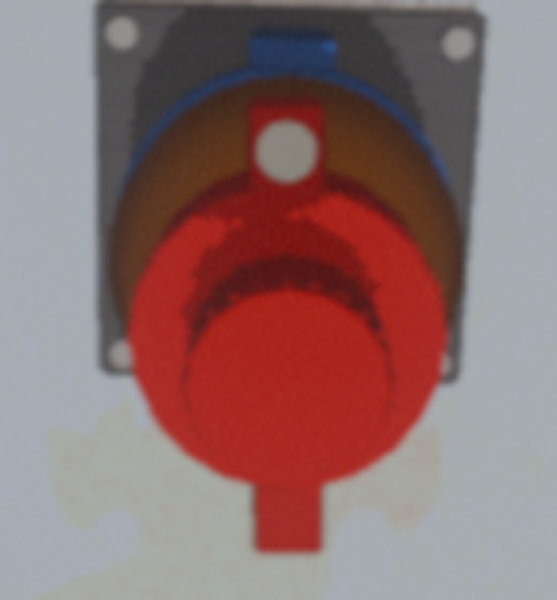

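Run:
```python
from h import *
d=imaging.get_image("wrist")
f=lambda u,v:((u+.5)/4.285-.5+190,(v+.5)/4.285-.5+110)
D=ray(d,*f(287,151),182);t=ray(d,*f(289,551),182);print(D,t,D+(t-D)*41/91,np.linalg.norm(t-D),np.degrees(np.arctan2(*(D-t)[1::-1])))
print(ray(d,*f(291,388),212))
b=[ray(d,*f(*p),14) for p in((121,33),(458,44),(120,354))];print(b,(b[1]+b[2])/2)
```

```text
[ 507.66730689 -206.0107999   182.        ] [ 430.64707154 -251.36039311  182.        ] [ 472.96588217 -226.44303421  182.        ] 89.3795404930025 30.48962013899862
[ 472.90384705 -226.90497895  212.        ]
[array([ 494.05464262, -151.84469769,   14.        ]), array([ 546.77426147, -249.83774813,   14.        ]), array([ 395.94350523, -203.51124395,   14.        ])] [ 471.35888335 -226.67449604   14.        ]
```

Run:
```python
from h import *
c=back((469.2,149.36,321.31,-90.0),(37.4,3.1,.3),60);print(c)
step(c,(472.8,-226.5,184,-150))
```

```text
[np.float64(472.2), np.float64(-224.64), np.float64(290.31), -150.0]
shift cm [ 0.04 10.63  0.19] turn y -0.0
```

```bash
python3 -m inch '[1,0,1.5,0.2,0,0,0, 1,0.05,4,0.2,0,0,0, 1,0.05,6.5,0.2,0,0,0, 1,0.05,8.5,0.2,0,0,0, 1,0.05,9.8,0.2,0,0,0, 1,0.05,10.6,0.2,0,0,0, 1,0.05,10.6,0.2,0,0,0, 1,0.05,10.6,0.2,0,0,0]'
python3 - <<'E'
from h import *
d=imaging.get_image("wrist");cv2.imwrite("pics/w2.png",d["img"][:,:,::-1])
print(ctrl.read_state()["force"])
E
```

```text
clock: 3.8
eef_pos: [473.1, -226.9, 184.9]
tool_rot: [-1.57, 0.001, -2.618]
force: [0.1, 0.4, 0.6]
width: 85.5
[-0.06548653 -0.53756275  0.21109389]
```

View pics/w2.png

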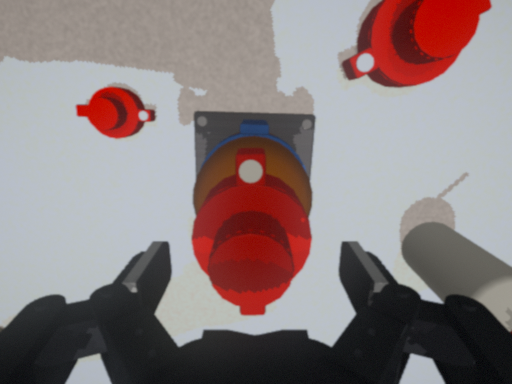

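The grip's centre is at about col 252, between fingertips at 165 and 347, so it is centred to within about 1 mm. I'll close the gripper.

```bash
python3 -m inch '[0.6,0,0,0,0,0,0, 0.4,0,0,0,0,0,0, 0,0,0,0,0,0,0, 0,0,0,0,0,0,0, 0,0,0,0,0,0,0, 0,0,0,0,0,0,0, 0,0,0,0,0,0,0, 0,0,0,0,0,0,0]'
python3 - <<'E'
from h import *
d=imaging.get_image("wrist");cv2.imwrite("pics/w3.png",d["img"][:,:,::-1])
s=ctrl.read_state();print(s["force"],s["torque"],s["width"],s["eef_pos"])
E
```

```text
clock: 4.65
eef_pos: [472.7, -226.4, 184.4]
tool_rot: [-1.571, 0.0, -2.618]
force: [-0.3, 3.1, 4.8]
width: 38.7
[-0.97153695  2.43139415  4.19507325] [ 0.50583782  0.25499155 -0.09557435] 38.191063292615944 [ 472.69343595 -226.36222873  184.37027242]
```

View pics/w3.png

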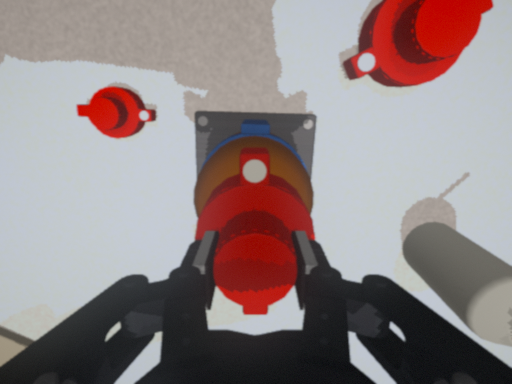

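Gripped at 38 mm, with the dot at (254,171). Now I'll press down 8 mm.

```bash
python3 -m inch '[0,0,0.2,0,0,0,0, 0,0,0.4,0,0,0,0, 0,0,0.6,0,0,0,0, 0,0,0.8,0,0,0,0, 0,0,0.8,0,0,0,0, 0,0,0.8,0,0,0,0]'
python3 - <<'E'
from h import *
d=imaging.get_image("wrist");cv2.imwrite("pics/w4.png",d["img"][:,:,::-1])
s=ctrl.read_state();print(s["force"],s["torque"],s["width"],s["eef_pos"])
d=imaging.get_image("scene");cv2.imwrite("pics/s4.png",cv2.resize(d["img"][150:280,90:220,::-1],(600,600),interpolation=cv2.INTER_CUBIC))
E
```

```text
clock: 5.3
eef_pos: [472.7, -226.4, 176.7]
tool_rot: [-1.571, 0.001, -2.618]
force: [-2.0, 2.6, 9.9]
width: 38.5
[-1.66966623  2.90323983  9.78586506] [ 0.68958954  0.42491996 -0.01491726] 38.36005540730788 [ 472.69601296 -226.40470021  176.76028002]
```

View pics/w4.png

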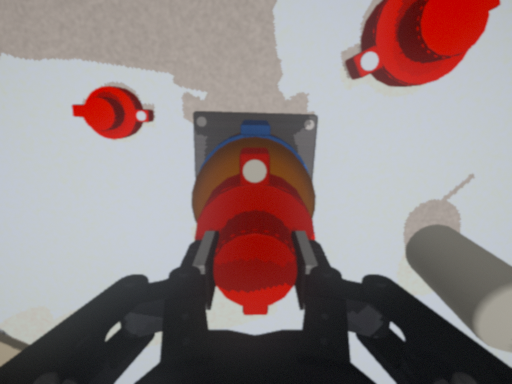

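View pics/s4.png

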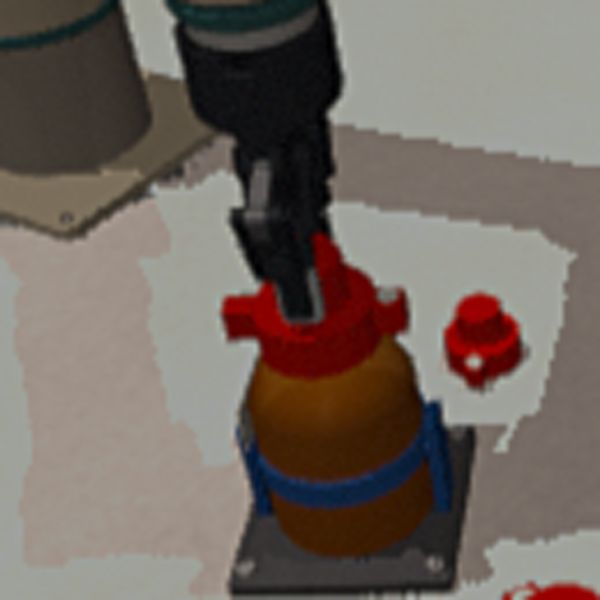

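Pressing: the tool moved down 7.6 mm and the force is 9.9 N, which fits the spring (11 N less the cap's weight). The wrist view shows the dot still at (254,171). Next I'll turn anticlockwise 36° while pressed and check.

```bash
python3 -m inch '[0,0,0,0,0,-2,0, 0,0,0,0,0,-5,0, 0,0,0,0,0,-8,0, 0,0,0,0,0,-12,0, 0,0,0,0,0,-16,0, 0,0,0,0,0,-20,0, 0,0,0,0,0,-24,0, 0,0,0,0,0,-28,0, 0,0,0,0,0,-32,0, 0,0,0,0,0,-36,0, 0,0,0,0,0,-36,0]'
python3 - <<'E'
from h import *
d=imaging.get_image("wrist");cv2.imwrite("pics/w5.png",d["img"][:,:,::-1])
s=ctrl.read_state();print(s["force"],s["torque"],s["width"],s["eef_pos"])
E
```

```text
clock: 6.5
eef_pos: [473.5, -226.7, 177.1]
tool_rot: [-1.569, 0.001, -1.988]
force: [-0.2, 3.7, 8.6]
width: 38.5
[-0.73996801  2.61792983 10.20425796] [0.47628752 0.22501923 0.13978521] 38.465862225104665 [ 473.48198403 -226.74528298  177.0582913 ]
```

View pics/w5.png

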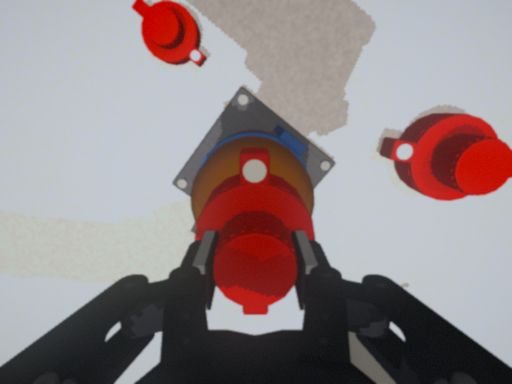

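The cap turned with the fingers: the dot is still at (254,171) while the base plate has rotated. I'll continue the turn to about 67°, still pressed.

```bash
python3 -m inch '[0,0,0,0,0,-3,0, 0,0,0,0,0,-7,0, 0,0,0,0,0,-11,0, 0,0,0,0,0,-15,0, 0,0,0,0,0,-19,0, 0,0,0,0,0,-23,0, 0,0,0,0,0,-27,0, 0,0,0,0,0,-29,0, 0,0,0,0,0,-29,0, 0,0,0,0,0,-29,0]'
python3 - <<'E'
from h import *
d=imaging.get_image("wrist");cv2.imwrite("pics/w6.png",d["img"][:,:,::-1])
s=ctrl.read_state();print(s["force"],s["torque"],s["width"],s["eef_pos"],np.degrees(s["tool_rot"]))
E
```

```text
clock: 7.55
eef_pos: [473.5, -226.5, 177.0]
tool_rot: [-1.569, -0.0, -1.483]
force: [-1.0, 3.0, 8.7]
width: 38.5
[-1.04096436  3.15331093  9.69786539] [0.61059223 0.19770685 0.06424303] 38.621015750247494 [ 473.49332802 -226.52985956  177.0318844 ] [-8.98966654e+01 -5.87239750e-03 -8.49758730e+01]
```

View pics/w6.png

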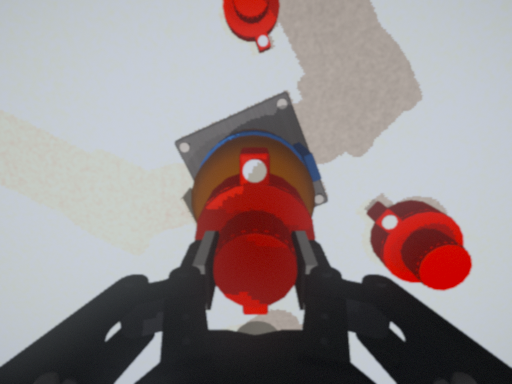

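The dot is still aligned with the fingers after 65° of turn. I'll lift.

```bash
python3 -m inch '[0,0,-0.4,0,0,0,0, 0,0,-0.9,0,0,0,0, 0,0,-1.5,0,0,0,0, 0,0,-2.3,0,0,0,0, 0,0,-3.5,0,0,0,0, 0,0,-5,0,0,0,0, 0,0,-6.5,0,0,0,0, 0,0,-8,0,0,0,0, 0,0,-9.5,0,0,0,0, 0,0,-11,0,0,0,0, 0,0,-12,0,0,0,0, 0,0,-12,0,0,0,0]'
python3 - <<'E'
from h import *
s=ctrl.read_state();print(s["force"],s["torque"],s["width"],s["eef_pos"],np.degrees(s["tool_rot"]),s["qpos"])
d=imaging.get_image("scene");cv2.imwrite("pics/s7.png",d["img"][:,:,::-1])
E
```

```text
clock: 8.8
eef_pos: [473.3, -227.3, 297.8]
tool_rot: [-1.568, -0.001, -1.484]
force: [0.0, -0.0, -1.4]
width: 38.4
[ 0.00158391 -0.01588789 -1.41466991] [-0.03491312 -0.01522618  0.00251259] 38.41865460618522 [ 473.26079879 -227.29883116  297.78167381] [-8.98572049e+01 -8.47697681e-02 -8.50215899e+01] [ 0.11322922  0.39397125  0.39973256  1.78554551 -0.17920792  0.99480913
  0.66998503]
```

View pics/s7.png

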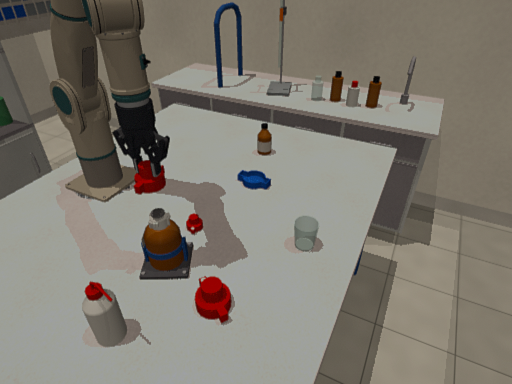

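Cap is off (force −1.4 N, the cap's weight) and the bare neck shows at scene (160,217). I'll carry the cap to above the dish while turning it.

Run:
```python
from h import *
step((472.77,-226.62,296.31,-85),(512.7,238.7,230,-3.5))
```

```text
shift cm [-46.01   6.63   8.03] turn y -81.5
```

```bash
python3 -m inch '[0,-2,0,0.3,0,-4,0, 0,-6,0,1,0,-11,0, 0,-10,0,1.8,0,-18,0, 0,-14.5,0,2.5,0,-26,0, 0,-19,0,3.3,0,-34,0, 0,-23.5,0,4.1,0,-42,0, 0,-28,0,4.9,0,-50,0, 0,-32.5,0,5.7,0,-58,0, 0,-37,0,6.5,0,-66,0, 0,-41,1,7.2,0,-74,0, 0,-44,2,7.7,0,-79,0, 0,-46,3,8,0,-81.5,0]'
python3 -m inch '[0,0,0,0,0,0,0, 0,0,0,0,0,0,0, 0,0,0,0,0,0,0]'
python3 - <<'E'
from h import *
print(back((472.77,-226.62,296.31,-85),(-46,3,8),-81.5))
for n in("wrist","top"):
    d=imaging.get_image(n);cv2.imwrite(f"pics/{n}8.png",d["img"][:,:,::-1])
E
```

```text
clock: 10.05
eef_pos: [510.8, 242.2, 264.9]
tool_rot: [-1.57, 0.002, -0.054]
force: [-0.2, -0.3, -1.7]
width: 38.3
clock: 10.35
eef_pos: [512.6, 236.6, 266.3]
tool_rot: [-1.572, -0.0, -0.064]
force: [0.5, -0.5, -1.3]
width: 38.1
[np.float64(512.37), np.float64(238.6), np.float64(266.31), -3.5]
```

View pics/wrist8.png

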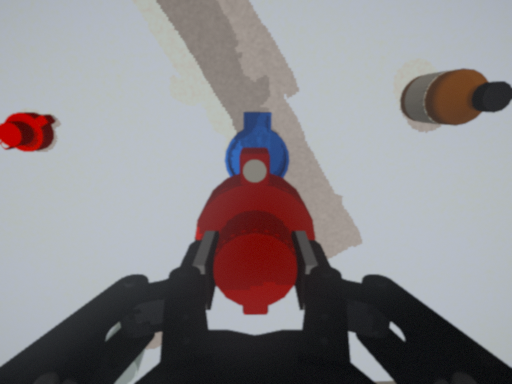

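View pics/top8.png

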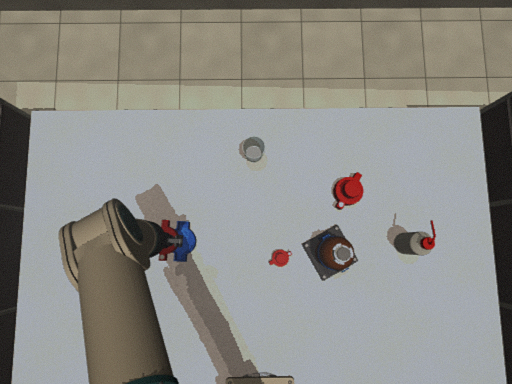

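Wrist view: the dish's slot end is at about (257,112), in line with the cap's ear and dot at (255,171). I'll check it numerically.

Run:
```python
from h import *
d=imaging.get_image("wrist");im=d["img"]
cv2.imwrite("pics/w9c.png",cv2.resize(im[100:200,210:310,::-1],(600,600),interpolation=cv2.INTER_CUBIC))
_,b=masks(im);k,l,s,c=cv2.connectedComponentsWithStats(b);i=1+s[1:,4].argmax();m=l==i;print(s[i])
for v in range(112,176,4):
    x=np.where(m[v])[0]
    if len(x):print(v,x.min(),x.max(),ray(d,x.min(),v,28)[:2].round(1),ray(d,x.max(),v,28)[:2].round(1))
print(ray(d,257.5,112,28))
```

```text
[ 226  113   62   63 1791]
116 245 269 [454.6 226.6] [456.6 257.3]
120 247 269 [459.7 228.8] [461.6 257. ]
124 246 269 [464.7 227.1] [466.6 256.8]
128 245 269 [469.7 225.4] [471.7 256.5]
132 241 272 [474.4 219.8] [477.  260.2]
136 241 277 [479.6 219.4] [482.6 266.5]
140 232 280 [484.  207.2] [488.  270.2]
144 230 283 [489.  204.1] [493.5 273.9]
148 228 285 [494.1 201. ] [499.  276.4]
152 227 286 [499.3 199.2] [504.4 277.5]
156 226 286 [504.6 197.4] [509.8 277.4]
160 226 287 [510.  196.8] [515.3 278.5]
164 227 286 [515.5 197.7] [520.7 277. ]
168 227 285 [521.  197.2] [526.1 275.5]
172 229 283 [526.7 199.4] [531.4 272.6]
[450.67679951 242.87741358  28.        ]
```

View pics/w9c.png

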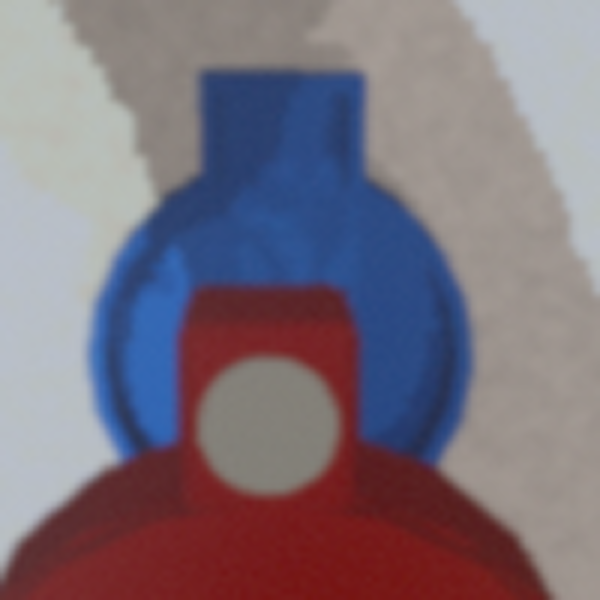

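```bash
python3 -m inch '[0,0,3,0,0,0,0, 0,0,7,0,0,0,0, 0,0,11,0,0,0,0, 0,0,14,0,0,0,0, 0,0,16,0,0,0,0, 0,0,17,0,0,0,0, 0,0,17,0,0,0,0, 0,0,17,0,0,0,0]'
python3 - <<'E'
from h import *
s=ctrl.read_state();print(s["force"],s["eef_pos"],np.degrees(s["tool_rot"]))
d=imaging.get_image("scene");cv2.imwrite("pics/s10.png",cv2.resize(d["img"][100:220,190:320,::-1],(650,600),interpolation=cv2.INTER_CUBIC))
d=imaging.get_image("wrist");cv2.imwrite("pics/w10.png",d["img"][:,:,::-1])
E
```

```text
clock: 11.3
eef_pos: [513.2, 238.7, 97.3]
tool_rot: [-1.57, -0.002, -0.062]
force: [-0.1, 0.7, -1.3]
width: 38.2
[-0.05072703  0.69983374 -1.28375673] [513.16944281 238.69132447  97.27180893] [-8.99527152e+01 -8.68039546e-02 -3.53509649e+00]
```

View pics/s10.png

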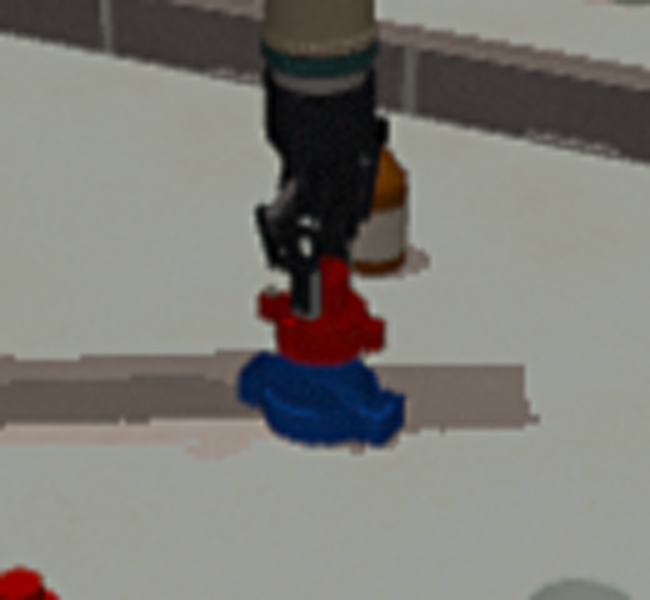

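View pics/w10.png

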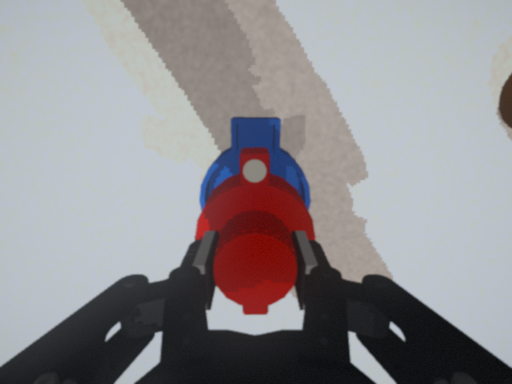

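The cap is centred over the dish: the wrist view has the slot at (256,130) in line with the ear at (255,160). Next I'll lower it slowly.

```bash
python3 -m inch '[0,0,1.5,0,0,0,0, 0,0,3,0,0,0,0, 0,0,4,0,0,0,0, 0,0,4.6,0,0,0,0, 0,0,5.1,0,0,0,0, 0,0,5.5,0,0,0,0, 0,0,5.7,0,0,0,0, 0,0,5.7,0,0,0,0, 0,0,5.7,0,0,0,0]'
python3 - <<'E'
from h import *
s=ctrl.read_state();print(s["force"],s["eef_pos"],np.degrees(s["tool_rot"]))
d=imaging.get_image("scene");cv2.imwrite("pics/s11.png",cv2.resize(d["img"][100:220,190:320,::-1],(650,600),interpolation=cv2.INTER_CUBIC))
d=imaging.get_image("wrist");cv2.imwrite("pics/w11.png",d["img"][:,:,::-1])
E
```

```text
clock: 12.3
eef_pos: [512.5, 238.7, 39.5]
tool_rot: [-1.571, -0.0, -0.061]
force: [-0.0, 0.3, -1.8]
width: 38.2
[-0.04366464  0.34707954 -1.75454279] [512.49753067 238.67480016  39.51204973] [-8.99855742e+01 -1.88400506e-02 -3.50857304e+00]
```

View pics/s11.png

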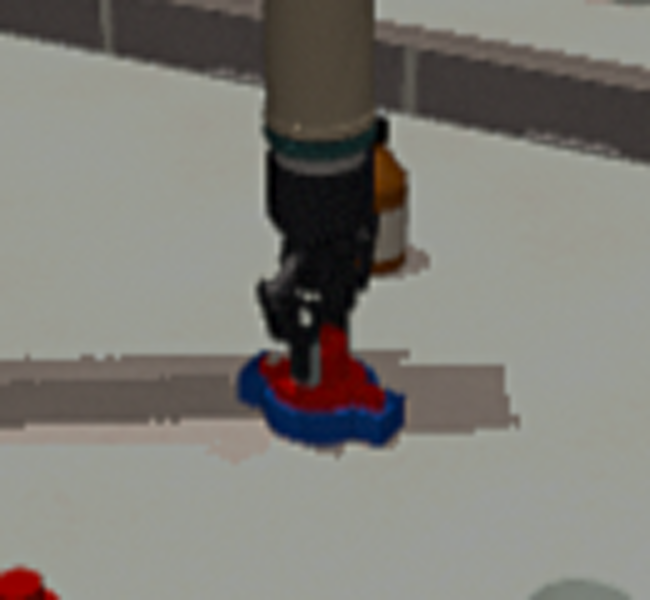

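View pics/w11.png

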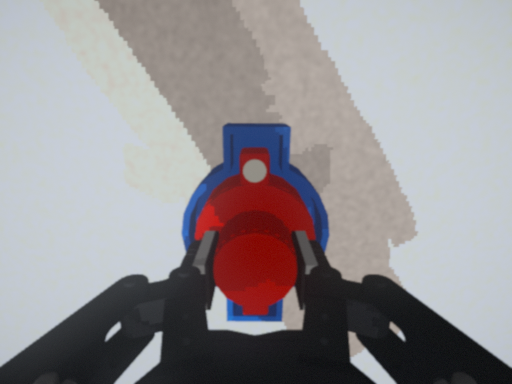

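The ears are in the slots and there is no contact yet. I'll ease down to the floor.

```bash
python3 -m inch '[0,0,0.1,0,0,0,0, 0,0,0.2,0,0,0,0, 0,0,0.2,0,0,0,0, 0,0,0.2,0,0,0,0]'; python3 -m inch '[0,0,0.05,0,0,0,0, 0,0,0.1,0,0,0,0, 0,0,0.1,0,0,0,0]'
```

```text
clock: 12.8
eef_pos: [512.5, 238.6, 38.0]
tool_rot: [-1.571, -0.001, -0.061]
force: [0.1, -1.2, 5.6]
width: 38.2
clock: 13.1
eef_pos: [512.5, 238.6, 37.9]
tool_rot: [-1.57, -0.001, -0.061]
force: [-2.6, -0.8, 13.9]
width: 38.4
```

Contact at TCP z ≈ 38, as expected (37.4). I'll release the cap and retreat.

```bash
python3 -m inch '[0.55,0,-0.1,0,0,0,0, 0.7,0,-0.1,0,0,0,0, 1,0,-0.1,0,0,0,0, 1,0,-0.1,0,0,0,0, 1,0,-0.1,0,0,0,0, 1,0,-0.1,0,0,0,0]'; python3 -m inch '[1,0,-1,0,0,0,0, 1,0,-3,0,0,0,0, 1,0,-6,0,0,0,0, 1,0,-10,0,0,0,0, 1,0,-14,0,0,0,0, 1,0,-17,0,0,0,0, 1,0,-18,0,0,0,0, 1,0,-18,0,0,0,0, 1,0,-18,0,0,0,0]'
python3 - <<'E'
from h import *
for n in("wrist","scene"):
    d=imaging.get_image(n);cv2.imwrite(f"pics/{n}12.png",d["img"][:,:,::-1])
d=imaging.get_image("scene");cv2.imwrite("pics/s12.png",cv2.resize(d["img"][100:220,190:320,::-1],(650,600),interpolation=cv2.INTER_CUBIC))
E
```

```text
clock: 13.7
eef_pos: [512.3, 238.5, 37.1]
tool_rot: [-1.571, 0.0, -0.061]
force: [-0.4, -0.3, 0.1]
width: 85.4
clock: 14.6
eef_pos: [511.6, 238.2, 216.4]
tool_rot: [-1.572, 0.001, -0.061]
force: [0.3, 0.3, -0.2]
width: 85.0
```

View pics/wrist12.png

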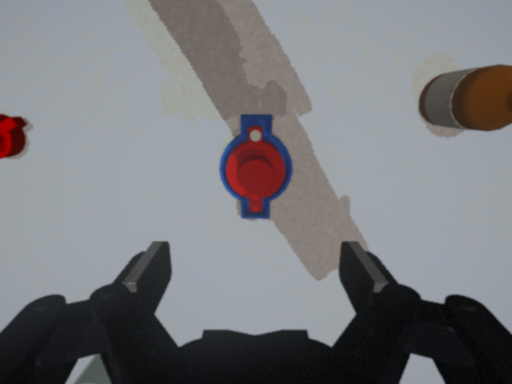

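View pics/s12.png

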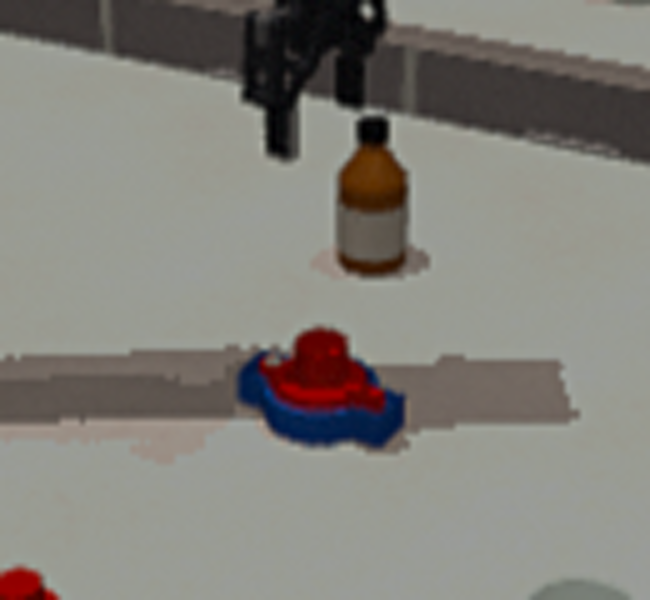

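The cap sits level in the dish, ears in the slots. Wrist view: dot at (255,135), dish centre about (256,168). One numeric check, then I'll hand in.

Run:
```python
from h import *
from cell import finish_job
d=imaging.get_image("wrist")
m,b=masks(d["img"])
def big(m):
    k,l,s,c=cv2.connectedComponentsWithStats(m[90:240,200:320].copy());i=1+s[1:,4].argmax();return s[i]+[200,90,0,0,0]
rb=big(cv2.dilate(m,np.ones((3,3),np.uint8)));bb=big(b);print(rb,bb)
D=ray(d,255,135,35);print("dot",D, "dish centre",(ray(d,bb[0]+bb[2]/2,bb[1],28)+ray(d,bb[0]+bb[2]/2,bb[1]+bb[3],28))/2)
s=ctrl.read_state();print(s["force"],s["clock"])
finish_job()
```

```text
[ 226  139   60   74 2974] [221 116  71 102 961]
dot [471.12639557 239.11737756  35.        ] dish centre [512.07920354 238.34384369  28.        ]
[ 0.69527667 -0.02588357  0.32183915] 14.8
the job is handed in; nothing more can be done
```

The jar is open and the cap is lying in the blue dish, right way up and let go. I handed the job in at 14.8 s; it reports no verdict.

- **Opening:** I pinched the cap's grip and pushed it down about 7.6 mm. The force was about 10 N, which fits the spring less the cap's weight. I turned it 65° anticlockwise while pressed, so it ended about 67° from the jar's axis. The dot stayed aligned with the fingers throughout, so nothing slipped. The lift was straight, with the cap's weight on the wrist (−1.4 N) and the bare neck visible.
- **Placing:** I turned the cap about 81° more and lowered it until it touched the floor at tool height 38 mm (37.4 mm expected). Then I opened the fingers and backed off 180 mm.
- **Last checks:**
  - The cap is level, with both ears in the slots.
  - The dot is 41.0 mm from the dish centre, exactly its distance from the cap's axis. The cap is therefore centred to about 1–2 mm.
  - The dot's line is within about 4° of the slots.
  - The robot touches nothing.
- **Bystanders:** The wash bottle, reagent bottle and beaker stood where they were in the pictures. I did not measure them again at the end.
- **Disagreements:** The scene camera put the cap 3–4 mm from where the top and wrist cameras had it. I went with the top and wrist cameras. No check failed.

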